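Press a side plug home with bench locking pliers

TASK

Stand the round-bottomed sample pot upright in the cup of the bench-mounted locking pliers with its side plug facing the pliers' moving jaw, let go of it, then squeeze the two handles together until they lock by themselves and the jaw has pushed the plug fully home. Take the hand off for a moment so the clamp holds alone, then pull the release lever's tab to one side so that the handles spring open. Leave the pot standing in the cup with the pliers open, and do not disturb the bottle, the tip box or the beaker.

Things in the scene. Friction and masses are not known exactly. Their poses are not given: they have to be found in the camera images.
- pot_mid (a point): Loose metal sample pot, 240 g, 104 mm tall. Underside spherical, radius 26 mm, with a flat foot 24 mm across. Waist 52 mm in diameter, 23 to 54 mm above the foot; straight neck 30 mm in diameter, 66 to 104 mm above it (grasp there). This point: on the axis, 52 mm above the foot. z up along the axis, x out through the side plug.
- plug_face (a point): Middle of the outer face of the black plug in the pot's side: a disc 18 mm in diameter, 4 mm thick, on a 24 mm boss, 40 mm above the pot's foot. 35 mm from the pot's axis when home.
- plug (a joint): How far the plug stands proud (m): 0 = fully home, 0.0045 to 0.0065 at the start. Stiff: about 12 N pushes it in.
- pliers: Locking pliers with upright pins on a grey base plate 110 x 250 mm, 8 mm thick, fixed to the bench; all lower than 70 mm. Origin on the bench under the pin of both handles. y points from handles to jaws, z up, x from fixed to moving jaw. Fixed jaw: a V anvil on the cup's -x side. Moving jaw, with a sprung rubber foot (at least 22 N), on the +x side, closes towards -x.
- cup (a point): Rim centre of the concave cup between the jaws, 27 mm above the bench, 75 mm from the pliers' origin along +y; a 45 degree cone, 56 mm wide, 19 mm deep, centres the pot. Seated: pot foot 15 mm below this, pot_mid 37 mm above, plug along the pliers' +x within 15 degrees. The waist clears the fixed jaw by 2 mm, a proud plug the open jaw foot by about 9 mm.
- grip (a point): Where to squeeze: midway between the two upright rubber handle paddles, 50 mm above the bench, 95 mm from the pliers' origin along -y. Axes as the pliers'. Paddles 8 mm thick, 34 to 66 mm above the bench, 40 to 125 mm behind the pin. Width over both here: 61 mm open, 28 mm locked; close along the pliers' x. They move as mirror images: pushing one moves both.
- handle_near (a joint): How far each handle is squeezed (rad): 0 open, 0.14 dead centre, 0.175 end stop. Below 0.14 a spring opens them; pushed past it to the stop they stay locked by themselves. Squeezing on a pot takes up to about 12 N on each handle at the grip point (twice that if only one is pushed).
- lever_tab (a point): Centre of the release lever's upright steel tab behind the handle ends, 40 mm above the bench, 162 mm from the pliers' origin along -y. 10 mm thick (x), 24 mm long (y), 10 to 62 mm above the bench. The lever turns about an upright pin 92 mm ahead of the tab, on the centre line.
- release_lever (a joint): Release lever angle (rad): 0 at rest, positive moves the tab to the pliers' +x, limits -0.6 and 0.6. Works either way: it meets a locked handle at about 0.13 and throws it over dead centre by about 0.35, with 2 to 6 N at the tab; a light spring centres it.
- jaw_foot: The moving jaw's rubber foot, 16 mm in diameter, 52 mm above the bench; origin in the middle of the face that presses on the plug.
- wash_bottle: Bystander: loose white plastic bottle, 60 mm in diameter, 150 mm tall. Origin under its centre.
- tip_box: Bystander: loose pipette tip box, 85 x 120 mm, 62 mm tall. Origin under its centre.
- beaker: Bystander: loose glass beaker with slide racks, 90 mm in diameter, 120 mm tall. Origin under its centre.
Not all that is in view belongs to the job. Leave any green or turquoise look-alike of the part that bears pot_mid alone.

How it is judged:
By the outcome, as a careful person would: the job done as asked, in the order asked, and still so for the second after the job is handed in, with the robot touching nothing.
It also fails if it takes over 51 s, if anything falls off the work surface, if the arm or the gripper's body presses on something with over 40 N, if the wrist force passes 120 N, or if a joint passes its speed limit or range.

ROBOT

A 6-joint arm with a two-finger parallel gripper is mounted at the origin on the work surface. World frame = base frame: x ahead of the robot, y to its left, z up, the work surface at z = 0. Lengths are in mm, angles in rad, forces in N, time in s.
With the tool pointing down it reaches from about 350 to 725 mm from the base axis. Payload 6 kg.
Tool frame: the origin (TCP) lies between the finger pads; the fingertips stand 14 mm ahead of it and the grasp point (between the pads) lies 5 mm behind it (bot.tcp_to_tips is the distance from the TCP to the fingertips, in mm); z points along the fingers, y is the line along which they close (so a half turn about z gives the same grasp; the last joint's range is limited). The gripper opens to 85 mm and grips with 20 to 120 N. Pads are 22 mm wide; open, the fingers measure 114 mm over their backs; the gripper's body (76 mm by 85 mm) begins 54 mm behind the grasp point. The pads swing forward as they close: fully open they stand 13 mm farther back than shut.
Start: joints at [1.657, 0.04, 0.085, 0, -1.615, -0.334], TCP at [147.138, 581.655, 214.761] pointing down, gripper open.
Joint ranges: [-2.56, 2.56], [-1.29, 2.01], [-1.08, 1.49], [-3.29, 1.98], [-2.81, -0.18], [-2.99, 2.99]. Speed limits (rad/s): [2.57, 2.57, 3.01, 3.14, 3.14, 3.14].

INTERFACE

Orientations are given as a unit quaternion [w, x, y, z].
In Python, from station import monitor, vision, job, spotter, bot gives the robot as it stands. The module is installed in compiled form; this text tells all that it offers.
- The arm moves only by the shell command python3 -m crank 'ROWS' [FORCE]. ROWS is JSON, a list of rows, each an object with "jaw": the opening, from 0 (shut) to 1 (fully open); "translation": the shift along the tool's x, y, z in mm, a list of three; "yaw": the turn about the tool's z in degrees. A call has 1 to 5 rows; each row is the pose to reach, as a shift and turn from the pose commanded when the call began, along the tool's axes at that moment; what a row does not reach only later rows make up. A row lasts 1/8 s, in which the tool goes at most 62.5 mm and 10.7 degrees, less where a joint would pass 70% of its speed; a pose out of reach is approached as far as the arm can. A call with a gripper value outside its range is refused whole. The fingers move at their own pace and stop on an object; FORCE is the grip in N (left out, the last holds). Time passes only in rows, so rows that repeat a pose let the fingers close. It gives the time, the measured TCP pose, the force, the opening and the grip force at its end, in the units of the state.
- monitor.get_state(): the state, without advancing time (a new reading comes with each control period).
- vision.grab_frame(name): name is "scene" or "top" or "wrist"; returns a dict with "pixels" (400x640x3 uint8, blue, green, red), "vertical_fov" (degrees; the focal length in pixels is half the picture's height over the tangent of half this angle, whatever the lens; pixels are square), "cx", "cy" (the principal point, pixels), "view" (4x4, takes a point from world to camera coordinates); the wrist camera has in their place "T_tool_cam" (4x4, takes a point from camera to tool coordinates, whose origin is the TCP and whose axes are the flange's). Camera axes: x right, y down, z forward; pixel columns grow to the right and rows downward; lengths in mm; the calibration is good to about 2 mm. A picture is of the moment at which its call begins: read the wrist's pose just before it. There is no depth.
- job.sign_off(): hands the job in; it is judged then, once.
Trained networks look in a picture, given as the dict that the camera call returned (one of the last four; its "shot" number tells which), for a name from the list of things; names that differ only in an ending like _2 or _b are one class to them, and where a whole thing is asked for, a point or a joint stands for the part that bears it (a point fixed in the world has none). Each returns a list of dicts, best first, with "p" (0 to 1); they miss things now and then, are a little off and sometimes report something else, mostly with a low value. They report only what shows in the picture. A call takes as long as a camera call. They do not tell look-alikes from the thing itself.
- spotter.masks_of(query, picture): "pixels" (400x640 bool, what is visible of it).
- spotter.place_of(query, picture): "location" ([x, y, z] in mm, in world coordinates, good to about 4 mm: a listed point, or the origin of a listed thing).
The state is a dict: "time": time; "joint_pos": joint angles; "qvel": joint speeds; "tau": joint torques, N m; "position": TCP position; "ee_rot": TCP orientation; "ft_force": force on the tool from outside, world axes, zero at the start; "wrist_torque": the same for the moment, N m; "gripper_width": finger opening in mm; "grasp_force": force on a finger pad.
Only numpy, scipy, OpenCV 4.12 (cv2) and the standard library are available. Lean on these libraries where they do the work, as an engineer would, in place of code of your own. Each camera call takes 0.05 s, during which the arm holds its last target. There are 200 camera calls.

## Working session

There is one attempt and no reset: what is moved stays moved. The work goes in short steps, Python scripts to look and compute and a shell command to move; the robot and the scene stay as the last step left them, time stands still between calls to the robot, and variables do not carry over. Pictures are saved under pics/ and viewed, at most 13 in all, crops included, and the job is handed in when it is done.

```bash
mkdir -p pics; cat > h.py <<'E'
import numpy as np, cv2
from station import monitor, vision, job, spotter, bot
from scipy.spatial.transform import Rotation as R
def pose():
    s=monitor.get_state(); q=s["ee_rot"]
    return np.array(s["position"]), R.from_quat([q[1],q[2],q[3],q[0]]).as_matrix(), s
def cam(pic,P=None):
    if "view" in pic: return np.array(pic["view"])
    p,r,_=P; T=np.eye(4);T[:3,:3]=r;T[:3,3]=p
    return np.linalg.inv(T@np.array(pic["T_tool_cam"]))
def f(pic): return 200/np.tan(np.radians(pic["vertical_fov"])/2)
def proj(pic,X,P=None):
    c=cam(pic,P)@np.append(X,1); return np.array([pic["cx"]+f(pic)*c[0]/c[2],pic["cy"]+f(pic)*c[1]/c[2]])
def ray(pic,u,v,z,P=None):
    W=np.linalg.inv(cam(pic,P)); d=W[:3,:3]@np.array([(u-pic["cx"])/f(pic),(v-pic["cy"])/f(pic),1]); o=W[:3,3]
    return o+d*(z-o[2])/d[2]
E
python3 - <<'E'
from h import *
p,r,s=pose(); print(p.round(1),r.round(3).tolist(),s["time"],bot.tcp_to_tips)
for n in ["top","scene"]:
    pic=vision.grab_frame(n); cv2.imwrite(f"pics/{n}0.png",pic["pixels"]); print(n,f(pic),np.array(pic["view"]).round(2).tolist())
    for q in ["pot_mid","plug_face","pliers","cup","grip","lever_tab","jaw_foot","wash_bottle","tip_box","beaker"]:
        print(q,[(round(d["p"],2),np.round(d["location"]).tolist(),proj(pic,d["location"]).round().tolist()) for d in spotter.place_of(q,pic)[:3]])
print(pose()[2]["time"])
E
```

```text
[147.  581.3 213.8] [[0.969, -0.245, -0.0], [-0.245, -0.969, -0.002], [0.0, 0.002, -1.0]] 0.0 14.0
top 418.3985915110897 [[-0.03, -1.0, -0.01, 61.22], [-0.99, 0.03, -0.16, 638.22], [0.16, 0.01, -0.99, 1159.61], [0.0, 0.0, 0.0, 1.0]]
pot_mid [(0.72, [463.0, 307.0, 54.0], [227.0, 267.0]), (0.7, [564.0, 338.0, 56.0], [217.0, 231.0])]
plug_face []
pliers [(0.84, [525.0, 28.0, -2.0], [325.0, 244.0])]
cup [(0.77, [545.0, 100.0, 25.0], [300.0, 237.0]), (0.16, [564.0, -293.0, -5.0], [432.0, 228.0])]
grip [(0.66, [500.0, -65.0, 53.0], [358.0, 250.0]), (0.66, [562.0, 338.0, 55.0], [217.0, 232.0])]
lever_tab [(0.57, [483.0, -128.0, 38.0], [380.0, 256.0])]
jaw_foot [(0.54, [595.0, 88.0, 51.0], [304.0, 219.0])]
wash_bottle [(0.84, [565.0, -292.0, -3.0], [432.0, 228.0])]
tip_box [(0.7, [786.0, -110.0, -3.0], [368.0, 158.0])]
beaker [(0.85, [746.0, 221.0, 1.0], [260.0, 173.0])]
scene 419.97251334617727 [[-0.69, 0.72, -0.01, 401.19], [0.53, 0.49, -0.69, -304.46], [-0.5, -0.48, -0.72, 1483.18], [0.0, 0.0, 0.0, 1.0]]
pot_mid [(0.78, [593.0, 440.0, 52.0], [452.0, 280.0]), (0.76, [565.0, 334.0, 54.0], [419.0, 246.0]), (0.68, [464.0, 309.0, 51.0], [433.0, 218.0])]
plug_face [(0.49, [603.0, 321.0, 36.0], [404.0, 257.0])]
pliers [(0.66, [525.0, 27.0, -6.0], [333.0, 192.0])]
cup [(0.61, [539.0, 98.0, 28.0], [350.0, 198.0])]
grip [(0.93, [500.0, -67.0, 49.0], [316.0, 158.0])]
lever_tab [(0.44, [484.0, -130.0, 34.0], [304.0, 150.0])]
jaw_foot [(0.4, [587.0, 86.0, 55.0], [335.0, 199.0])]
wash_bottle [(0.85, [563.0, -296.0, -0.0], [250.0, 147.0])]
tip_box [(0.88, [779.0, -113.0, 4.0], [233.0, 212.0]), (0.5, [483.0, -128.0, 33.0], [305.0, 151.0])]
beaker [(0.65, [752.0, 222.0, -1.0], [331.0, 280.0])]
1.1
```

```bash
python3 - <<'E'
import cv2,numpy as np
a=cv2.imread("pics/scene0.png")[130:330,220:500]; a=cv2.resize(a,None,fx=2,fy=2,interpolation=3)
t=cv2.imread("pics/top0.png")[190:290,180:400]; t=cv2.resize(t,(560,255-55),interpolation=3)
t=cv2.resize(cv2.imread("pics/top0.png")[205:285,190:390],(560,200),interpolation=3)
cv2.imwrite("pics/c1.png",np.vstack([a,t]))
E
```

```text
(no output)
```

View pics/c1.png

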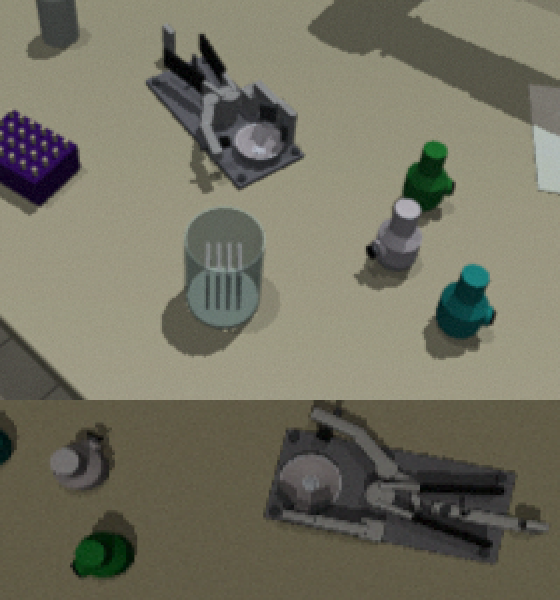

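The crop shows three pots. The green one is at scene pixel (433,218), the grey metal one at (420,247) and the turquoise one at (452,280). The grey one is the metal pot asked for, standing near (565,336), with its black plug at scene (406,255) pointing roughly along the pliers' +x. The pliers are open. I'll move over the pot and look closer.

```bash
python3 -m crank '[{"jaw":1,"translation":[60,17,0],"yaw":0},{"jaw":1,"translation":[120,34,0],"yaw":0},{"jaw":1,"translation":[180,51,0],"yaw":0},{"jaw":1,"translation":[240,68,0],"yaw":0},{"jaw":1,"translation":[290,84,0],"yaw":0}]' 40
python3 -m crank '[{"jaw":1,"translation":[50,15,0],"yaw":0},{"jaw":1,"translation":[100,28,0],"yaw":0},{"jaw":1,"translation":[135,38,0],"yaw":0},{"jaw":1,"translation":[135,38,0],"yaw":0},{"jaw":1,"translation":[135,38,0],"yaw":0}]'
cat > look.py <<'E'
import sys
from h import *
P=pose(); pic=vision.grab_frame("wrist"); cv2.imwrite(f"pics/{sys.argv[1]}.png",pic["pixels"])
print(P[0].round(1),P[1].round(3).tolist(),P[2]["time"],P[2]["gripper_width"])
for q in sys.argv[2:]:
    print(q,[(round(d["p"],2),np.round(d["location"],1).tolist(),proj(pic,d["location"],P).round().tolist()) for d in spotter.place_of(q,pic)[:3]])
E
python3 look.py w1 pot_mid plug_face cup grip
```

```text
time: 1.72
position: [409.4, 427.7, 214.9]
ee_rot: [-0.0, 0.992, -0.124, 0.0]
ft_force: [-0.6, 0.7, 0.2]
gripper_width: 85.2
grasp_force: 0.0
time: 2.35
position: [529.1, 359.2, 214.6]
ee_rot: [0.0, 0.992, -0.124, -0.0]
ft_force: [-0.1, -0.7, -0.4]
gripper_width: 85.5
grasp_force: 0.0
[529.1 359.2 214.6] [[0.969, -0.246, -0.0], [-0.246, -0.969, -0.0], [-0.0, 0.0, -1.0]] 2.35 85.46823559102158
pot_mid [(0.89, [565.6, 341.5, 55.2], [326.0, 137.0]), (0.87, [467.6, 307.4, 51.3], [381.0, 223.0]), (0.62, [591.0, 447.4, 48.8], [211.0, 138.0])]
plug_face [(0.6, [605.9, 322.6, 39.2], [334.0, 89.0]), (0.45, [444.9, 340.0, 37.4], [353.0, 245.0])]
cup [(0.68, [541.4, 101.1, 30.6], [569.0, 98.0])]
grip []
```

```bash
python3 -c "
import cv2
a=cv2.imread('pics/w1.png'); cv2.imwrite('pics/w1c.png',cv2.resize(a[0:260,200:600],(800,520),interpolation=3))"
```

```text
(no output)
```

View pics/w1c.png

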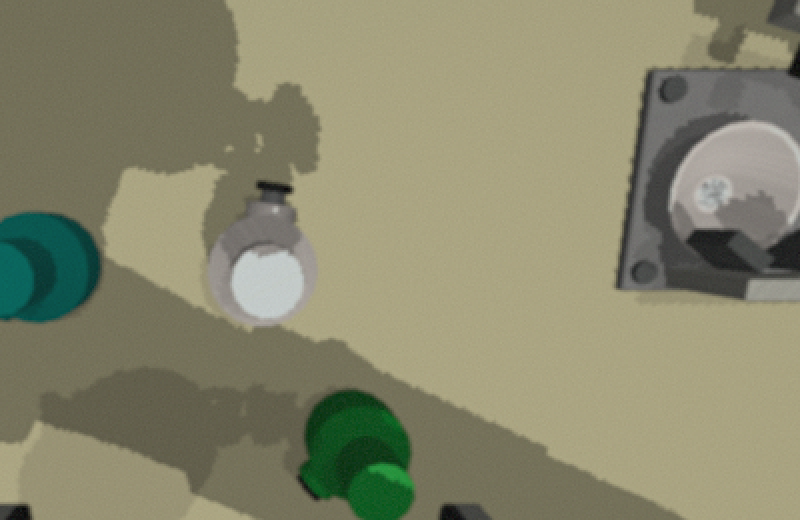

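The grey pot stands clear, with the neck top at wrist pixel (333,141) and the plug face at (337,92). The plate corners are at (525,35) and (508,144). I'll compute from these.

```bash
python3 - <<'E'
from h import *
P=pose(); pic=vision.grab_frame("wrist")
print(f(pic),pic["cx"],pic["cy"],[k for k in pic],np.array(pic["T_tool_cam"]).round(3).tolist())
n=ray(pic,333.5,141.5,104,P); g=ray(pic,337.5,92,40,P); c1=ray(pic,525,35,8,P); c2=ray(pic,508.5,144,8,P)
m=[d for d in spotter.masks_of("pot_mid",pic)]
for d in m[:3]:
    ys,xs=np.where(d["pixels"]); print(d["p"],xs.mean(),ys.mean(),xs.min(),xs.max(),ys.min(),ys.max())
a=lambda v:np.degrees(np.arctan2(v[1],v[0]))
print(n,g,a(g-n),np.linalg.norm((g-n)[:2]),"plate x",c1,c2,a(c1-c2),np.linalg.norm(c1-c2))
t=P[1].T@(n-P[0]); print("tool delta",t)
for nm in ("top","scene"):
    q=vision.grab_frame(nm)
    for d in spotter.masks_of("pliers",q)[:1]:
        pts=np.argwhere(d["pixels"])[:,::-1].astype(np.float32); print(nm,d["p"],cv2.minAreaRect(pts))
E
```

```text
335.63449656492315 317.2762539218329 199.557244265788 ['pixels', 'vertical_fov', 'cx', 'cy', 'T_tool_cam', 'shot'] [[-0.001, -0.964, -0.267, 67.02], [1.0, -0.001, 0.001, 0.204], [-0.001, -0.267, 0.964, -158.908], [0.0, 0.0, 0.0, 1.0]]
0.82 332.3905410247223 130.01325689716947 305 359 90 162
0.67 379.41686830279986 227.16418942274456 350 407 194 261
0.61 216.71016351394678 132.89483808913113 181 252 105 160
[564.43459688 337.07027352 104.        ] [601.83652461 321.13388029  40.        ] -23.07811726832484 40.65553870179787 plate x [609.58560322 125.41586979   8.        ] [505.10948125 151.88657041   8.        ] -14.21761404984747 107.7773540830982
tool delta [ 40.2859768   13.33491142 111.08928287]
top 0.64 ((337.01068115234375, 240.40274047851562), (100.7232666015625, 47.373138427734375), 14.42077350616455)
scene 0.72 ((330.5000305175781, 182.00003051757812), (94.0451889038086, 45.96194076538086), 45.0)
```

```bash
python3 -m crank '[{"jaw":1,"translation":[40,13,30],"yaw":0},{"jaw":1,"translation":[40,13,70],"yaw":0},{"jaw":1,"translation":[40,13,110],"yaw":0},{"jaw":1,"translation":[40,13,129],"yaw":0},{"jaw":1,"translation":[40,13,129],"yaw":0}]' 40
python3 -m crank '[{"jaw":0,"translation":[0,0,0],"yaw":0},{"jaw":0,"translation":[0,0,0],"yaw":0},{"jaw":0,"translation":[0,0,0],"yaw":0},{"jaw":0,"translation":[0,0,0],"yaw":0}]' 40
```

```text
time: 3.52
position: [564.4, 336.3, 84.8]
ee_rot: [0.001, 0.992, -0.124, -0.001]
ft_force: [0.4, -0.5, 1.8]
gripper_width: 85.4
grasp_force: 0.0
time: 4.03
position: [566.1, 336.9, 88.8]
ee_rot: [-0.001, 0.992, -0.123, 0.002]
ft_force: [-0.9, -1.8, 10.3]
gripper_width: 12.1
grasp_force: 4.9
```

```bash
python3 look.py w2 pot_mid plug_face; python3 -c "
from h import *
print(pose()[2])
s=vision.grab_frame('scene'); cv2.imwrite('pics/s2.png',cv2.resize(np.vstack([s['pixels'][130:330,300:540]]),(720,600),interpolation=3))"
```

```text
[566.1 336.9  88.8] [[0.97, -0.245, 0.004], [-0.245, -0.97, 0.001], [0.004, -0.002, -1.0]] 4.025 12.095990291592548
pot_mid [(0.6, [569.7, 342.4, 50.5], [307.0, 216.0]), (0.59, [594.5, 449.8, 51.5], [128.0, 220.0])]
plug_face [(0.92, [606.0, 322.6, 40.8], [323.0, 149.0])]
{'time': 4.175, 'joint_pos': array([ 0.84090458,  0.21061509,  0.04150409,  0.00251137, -1.39724145,
        0.48190891]), 'qvel': array([ 0.00105427, -0.00079049, -0.00047823, -0.0012234 , -0.00011376,
       -0.00018816]), 'tau': array([ 4.85878587e-01, -3.96215737e+01,  3.01358449e+01,  5.09497494e+00,
        3.72696044e-01,  2.40394140e-03]), 'position': array([566.41081392, 337.01468758,  89.35037495]), 'ee_rot': array([-0.00112176,  0.99234615, -0.12346111,  0.00228244]), 'ft_force': array([ 0.14747948, -1.12982942,  7.98908697]), 'wrist_torque': array([-0.41767042,  0.17384209,  0.02765414]), 'grasp_force': 4.307006899325643, 'gripper_width': 0.10923129482221342}
```

View pics/s2.png

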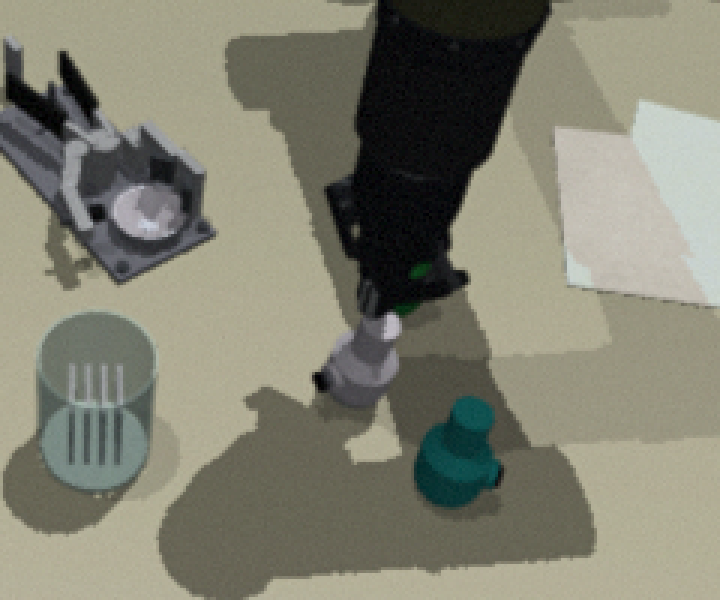

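View pics/w2.png

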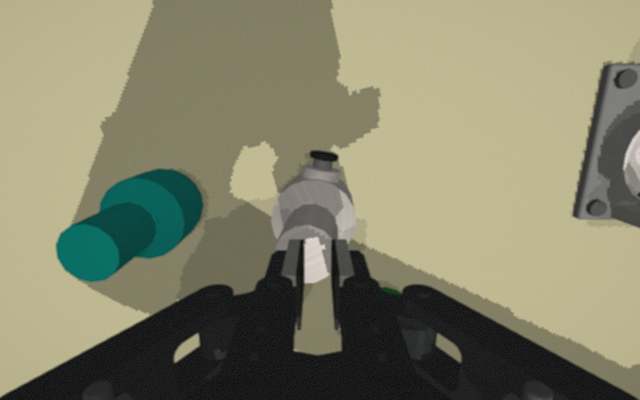

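```bash
python3 - <<'E'
from h import *
q=vision.grab_frame("scene"); print(ray(q,428.3,238.3,104),ray(q,422.5,235,104))
P=pose(); w=vision.grab_frame("wrist"); 
for z in (0,14,-5): print(proj(w,P[0]+P[1]@[0,0,z],P))
E
```

```text
[570.17542555 352.78451271 104.        ] [571.11092797 337.86855314 104.        ]
[316.72689752 243.15936083]
[316.7450203  233.18039944]
[316.719712  247.1159281]
```

```bash
python3 - <<'E'
from h import *
P=pose(); print(P[2]["gripper_width"],P[0])
q=vision.grab_frame("scene"); w=vision.grab_frame("wrist"); t=vision.grab_frame("top")
for z in (0,75,90,104,120): print(z,proj(q,[566,337,z]).round(1),proj(w,[566,337,z],P).round(1))
for z in (14,0,-15,-30): print(z,proj(w,P[0]+P[1]@[11,9,z],P).round(1),proj(w,P[0]+P[1]@[11,-9,z],P).round(1))
a=cv2.resize(w["pixels"][130:330,200:440],(480,400),interpolation=3); b=cv2.resize(q["pixels"][200:290,390:462],(320,400),interpolation=3)
cv2.imwrite("pics/c3.png",np.hstack([a,b]))
E
```

```text
0.22262160183025792 [566.39437278 337.06061334  89.33969535]
0 [415.9 259.8] [317.4 198.4]
75 [421.2 241.3] [317.1 233.7]
90 [422.3 237.3] [317.  244.3]
104 [423.4 233.5] [316.9 256.1]
120 [424.7 229.1] [316.8 272.2]
14 [333.4 214.1] [300.1 214.1]
0 [334.7 222.7] [298.7 222.8]
-15 [336.3 233.6] [297.  233.7]
-30 [338.3 246.8] [294.9 246.9]
```

View pics/c3.png

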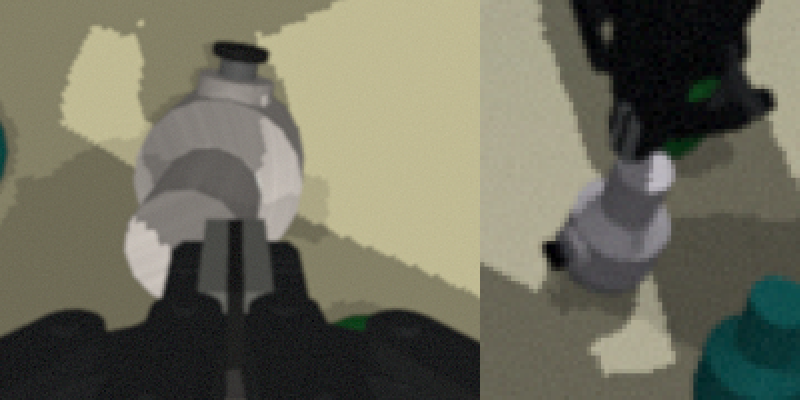

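The crop shows the fingers shut at about pot-rim height (tips near scene (423,235)). The neck leans off to the left, so the close slipped over the rim and the tips must sit higher than I assumed. I'll lift straight up to free the pot, then measure the tips.

```bash
python3 -m crank '[{"jaw":0,"translation":[0,0,-15],"yaw":0},{"jaw":0,"translation":[0,0,-35],"yaw":0},{"jaw":0,"translation":[0,0,-70],"yaw":0},{"jaw":0,"translation":[0,0,-110],"yaw":0},{"jaw":0,"translation":[0,0,-110],"yaw":0}]'
python3 - <<'E'
from h import *
P=pose(); print(P[0].round(1),P[2]["gripper_width"],P[2]["ft_force"].round(1))
q=vision.grab_frame("scene"); w=vision.grab_frame("wrist")
for z in (14,0,-15,-30): print(z,proj(w,P[0]+P[1]@[11,0,z],P).round(1),proj(q,P[0]+P[1]@[0,0,z]).round(1))
for pic in (q,w): print([(round(d["p"],2),np.round(d["location"]).tolist(),proj(pic,d["location"],P).round().tolist()) for n in ("pot_mid","plug_face") for d in spotter.place_of(n,pic)[:3]])
a=cv2.resize(w["pixels"],(480,300),interpolation=3); b=cv2.resize(q["pixels"][150:290,390:462],(309,600),interpolation=3)
a=np.vstack([a,cv2.resize(w["pixels"][180:280,240:400],(480,300),interpolation=3)])
cv2.imwrite("pics/c4.png",np.hstack([a,b]))
E
```

```text
time: 5.1
position: [566.4, 337.5, 201.9]
ee_rot: [-0.003, 0.992, -0.124, 0.003]
ft_force: [-0.4, 0.3, 0.8]
gripper_width: 0.2
grasp_force: 0.0
[566.4 337.5 201.9] 0.18972461304758856 [-0.4  0.3  0.8]
14 [316.7 214.1] [430.5 209.3]
0 [316.7 222.8] [431.8 204.9]
-15 [316.7 233.7] [433.2 200. ]
-30 [316.6 246.9] [434.6 195.1]
[(0.73, [594.0, 440.0, 50.0], [451.0, 280.0]), (0.7, [566.0, 336.0, 56.0], [419.0, 246.0]), (0.68, [466.0, 307.0, 51.0], [432.0, 218.0]), (0.61, [484.0, -132.0, 36.0], [304.0, 150.0]), (0.36, [602.0, 322.0, 38.0], [405.0, 256.0])]
[(0.94, [466.0, 310.0, 53.0], [369.0, 270.0]), (0.63, [567.0, 340.0, 52.0], [316.0, 182.0]), (0.63, [591.0, 451.0, 51.0], [196.0, 185.0]), (0.45, [607.0, 321.0, 38.0], [324.0, 133.0])]
```

View pics/c4.png

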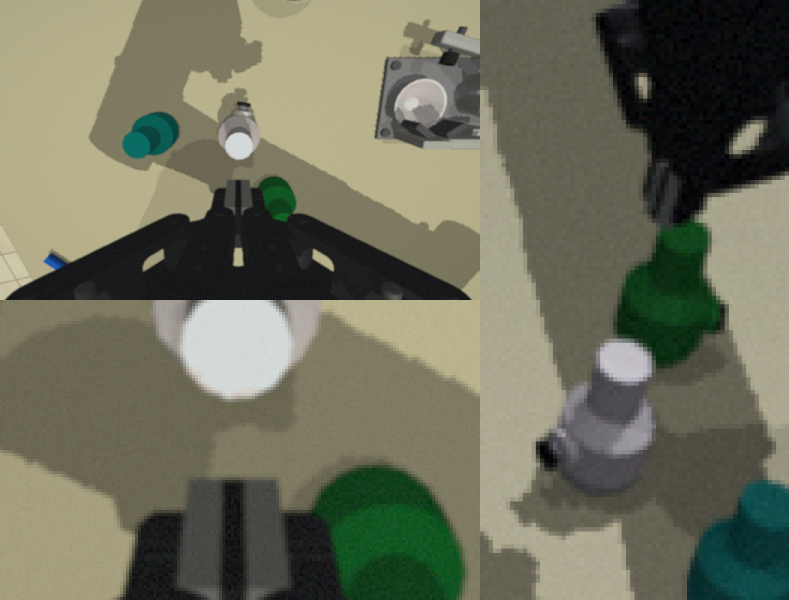

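The lift freed the pot and it righted itself, standing at (566,337). Both views put the shut fingertips about 22 mm farther back and about 4 mm toward −x compared with the nominal: (318,240) in the wrist picture and (434,201) in the scene. I'll grasp lower to allow for this.

```bash
python3 -m crank '[{"jaw":1,"translation":[3,0,0],"yaw":0},{"jaw":1,"translation":[3,0,0],"yaw":0},{"jaw":1,"translation":[3,0,40],"yaw":0},{"jaw":1,"translation":[3,0,80],"yaw":0},{"jaw":1,"translation":[3,0,110],"yaw":0}]'
python3 -m crank '[{"jaw":1,"translation":[0,0,26],"yaw":0},{"jaw":1,"translation":[0,0,26],"yaw":0},{"jaw":0,"translation":[0,0,26],"yaw":0},{"jaw":0,"translation":[0,0,26],"yaw":0},{"jaw":0,"translation":[0,0,26],"yaw":0}]' 50
python3 -m crank '[{"jaw":0,"translation":[0,0,0],"yaw":0},{"jaw":0,"translation":[0,0,0],"yaw":0}]' 50
```

```text
time: 6.02
position: [567.2, 335.6, 83.6]
ee_rot: [0.001, 0.992, -0.124, -0.001]
ft_force: [0.4, 0.1, -0.2]
gripper_width: 85.5
grasp_force: 0.0
time: 6.65
position: [568.1, 336.3, 61.0]
ee_rot: [-0.001, 0.992, -0.124, 0.001]
ft_force: [0.5, 0.5, -0.2]
gripper_width: 32.2
grasp_force: 0.0
time: 6.9
position: [568.3, 336.3, 61.0]
ee_rot: [-0.001, 0.992, -0.124, 0.001]
ft_force: [-0.0, 0.5, 4.8]
gripper_width: 29.0
grasp_force: 49.8
```

```bash
python3 -m crank '[{"jaw":0,"translation":[0,0,-20],"yaw":0},{"jaw":0,"translation":[0,0,-50],"yaw":-5},{"jaw":0,"translation":[0,0,-90],"yaw":-9},{"jaw":0,"translation":[0,0,-90],"yaw":-9},{"jaw":0,"translation":[0,0,-90],"yaw":-9}]'
python3 - <<'E'
from h import *
P=pose(); print(P[0].round(1),P[1].round(3).tolist(),P[2]["gripper_width"],P[2]["ft_force"].round(1))
q=vision.grab_frame("scene"); w=vision.grab_frame("wrist")
for nm,pic in (("s",q),("w",w)):
  for n in ("pot_mid","plug_face","cup","jaw_foot"): print(nm,n,[(round(d["p"],2),np.round(d["location"],1).tolist(),proj(pic,d["location"],P).round().tolist()) for d in spotter.place_of(n,pic)[:3]])
a=cv2.resize(w["pixels"],(480,300),interpolation=3); b=cv2.resize(q["pixels"][180:290,390:462],(309,472),interpolation=3)
a=np.vstack([a,cv2.resize(w["pixels"][130:220,260:420],(480,270),interpolation=3)]); b=np.vstack([b,np.zeros((98,309,3),np.uint8)])
cv2.imwrite("pics/c5.png",np.hstack([a,b]))
E
```

```text
time: 7.52
position: [567.2, 335.9, 149.0]
ee_rot: [0.0, 0.999, -0.046, -0.001]
ft_force: [-0.2, -0.6, -4.1]
gripper_width: 28.5
grasp_force: 49.8
[567.2 335.9 149. ] [[0.996, -0.091, -0.002], [-0.091, -0.996, -0.0], [-0.002, 0.0, -1.0]] 28.485525785266386 [-0.2 -0.6 -4.1]
s pot_mid [(0.92, [564.1, 338.8, 141.5], [428.0, 223.0]), (0.82, [592.5, 439.3, 51.5], [451.0, 280.0]), (0.67, [462.7, 308.9, 52.0], [433.0, 217.0])]
s plug_face [(0.57, [601.2, 327.1, 124.4], [412.0, 234.0])]
s cup [(0.84, [544.0, 98.0, 29.0], [349.0, 199.0]), (0.39, [485.9, -129.5, 35.9], [304.0, 150.0]), (0.21, [751.3, 223.1, -1.5], [332.0, 280.0])]
s jaw_foot [(0.55, [498.1, -69.5, 50.5], [315.0, 157.0]), (0.47, [586.8, 87.1, 54.8], [335.0, 199.0])]
w pot_mid [(0.95, [563.7, 338.2, 140.8], [313.0, 243.0]), (0.73, [467.3, 310.0, 49.0], [357.0, 301.0]), (0.61, [594.8, 448.8, 52.2], [168.0, 173.0])]
w plug_face [(0.74, [603.1, 325.9, 128.2], [329.0, 165.0])]
w cup [(0.79, [543.3, 101.3, 29.5], [593.0, 190.0])]
w jaw_foot []
```

View pics/c5.png

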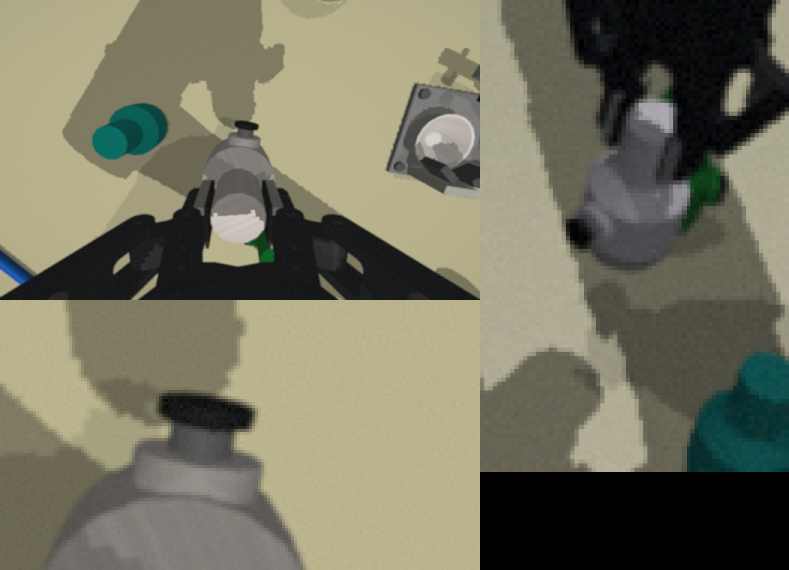

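```bash
python3 - <<'E'
from h import *
P=pose(); w=vision.grab_frame("wrist")
g=ray(w,329,167,128.5,P); c=ray(w,592.7,186.7,27,P); print(g,c)
m=np.array([564,338.5]); print("plug ang",np.degrees(np.arctan2(*(g[:2]-m)[::-1])),np.linalg.norm(g[:2]-m))
t=vision.grab_frame("top"); print([np.round(d["location"],1).tolist() for q in ("cup","lever_tab","grip") for d in spotter.place_of(q,t)[:1]])
tgt=np.array([543,99.7])+2*np.array([.968,-.25]); d=np.append(tgt-m,0); print(P[1].T@d)
E
```

```text
[602.40258078 326.15185618 128.5       ] [546.37390407  99.14693867  27.        ]
plug ang -17.824915949759422 40.338999318680855
[[544.8, 98.9, 23.9], [482.6, -127.9, 35.7], [497.1, -65.9, 51.0]]
[2.70766177e+00 2.40042890e+02 7.43908677e-02]
```

```bash
python3 -m crank '[{"jaw":0,"translation":[1,40,-5],"yaw":-1},{"jaw":0,"translation":[2,95,-5],"yaw":-2},{"jaw":0,"translation":[3,150,-5],"yaw":-3},{"jaw":0,"translation":[4,205,-5],"yaw":-3.5},{"jaw":0,"translation":[4,240,-5],"yaw":-3.5}]'
python3 -m crank '[{"jaw":0,"translation":[0,0,0],"yaw":0},{"jaw":0,"translation":[0,0,0],"yaw":0}]'
python3 - <<'E'
from h import *
P=pose(); print(P[0].round(1),P[1].round(3).tolist(),P[2]["gripper_width"],P[2]["ft_force"].round(1))
s=vision.grab_frame("scene"); w=vision.grab_frame("wrist")
for nm,pic in (("s",s),("w",w)):
  for n in ("pot_mid","plug_face","cup","jaw_foot","lever_tab"): print(nm,n,[(round(d["p"],2),np.round(d["location"],1).tolist(),proj(pic,d["location"],P).round().tolist()) for d in spotter.place_of(n,pic)[:2]])
E
```

```text
time: 8.9
position: [549.7, 94.4, 155.4]
ee_rot: [-0.0, 1.0, -0.015, 0.0]
ft_force: [0.0, 0.8, -1.6]
gripper_width: 28.5
grasp_force: 50.0
time: 9.15
position: [550.1, 96.8, 155.0]
ee_rot: [-0.0, 1.0, -0.015, 0.0]
ft_force: [0.6, 0.5, -2.3]
gripper_width: 28.6
grasp_force: 50.1
[550.1  96.8 155. ] [[1.0, -0.03, 0.0], [-0.03, -1.0, 0.0], [0.0, -0.0, -1.0]] 28.63373997977697 [ 0.6  0.5 -2.3]
s pot_mid [(0.95, [466.5, 307.7, 53.9], [432.0, 217.0]), (0.62, [547.9, 95.6, 147.5], [349.0, 167.0])]
s plug_face [(0.47, [587.3, 87.9, 129.7], [336.0, 179.0])]
s cup [(0.76, [539.6, 100.7, 29.5], [350.0, 199.0])]
s jaw_foot [(0.64, [501.2, -65.3, 51.3], [316.0, 158.0]), (0.42, [586.6, 88.0, 55.0], [336.0, 199.0])]
s lever_tab [(0.53, [484.6, -129.9, 35.5], [304.0, 150.0])]
w pot_mid [(0.86, [467.4, 310.0, 48.7], [79.0, 290.0]), (0.68, [545.1, 96.9, 148.2], [317.0, 247.0])]
w plug_face [(0.56, [590.4, 88.4, 134.4], [330.0, 158.0])]
w cup []
w jaw_foot [(0.75, [588.2, 89.7, 56.0], [325.0, 146.0])]
w lever_tab []
```

```bash
python3 -m crank '[{"jaw":0,"translation":[-3.5,-3.5,10],"yaw":1},{"jaw":0,"translation":[-3.5,-3.5,30],"yaw":2},{"jaw":0,"translation":[-3.5,-3.5,50],"yaw":2},{"jaw":0,"translation":[-3.5,-3.5,65],"yaw":2},{"jaw":0,"translation":[-3.5,-3.5,72],"yaw":2}]'
python3 -m crank '[{"jaw":0,"translation":[0,0,4],"yaw":0},{"jaw":0,"translation":[0,0,7],"yaw":0},{"jaw":0,"translation":[0,0,7],"yaw":0}]'
```

```text
time: 10.38
position: [546.0, 99.9, 81.1]
ee_rot: [0.001, 0.999, -0.032, -0.001]
ft_force: [-0.1, 0.6, -1.9]
gripper_width: 28.5
grasp_force: 50.1
time: 10.75
position: [546.7, 100.3, 76.0]
ee_rot: [-0.0, 0.999, -0.032, 0.0]
ft_force: [-1.2, -0.2, -2.7]
gripper_width: 28.5
grasp_force: 50.1
```

```bash
python3 -m crank '[{"jaw":0,"translation":[0,0,2],"yaw":0},{"jaw":0,"translation":[0,0,4],"yaw":0},{"jaw":0,"translation":[0,0,4],"yaw":0}]'
python3 - <<'E'
from h import *
P=pose(); print(P[0].round(1),P[2]["ft_force"].round(1))
s=vision.grab_frame("scene"); w=vision.grab_frame("wrist")
for nm,pic in (("s",s),("w",w)):
  for n in ("pot_mid","plug_face","jaw_foot"): print(nm,n,[(round(d["p"],2),np.round(d["location"],1).tolist()) for d in spotter.place_of(n,pic)[:3]])
a=cv2.resize(w["pixels"][60:360,160:480],(426,400),interpolation=3); b=cv2.resize(s["pixels"][130:230,280:373],(372,400),interpolation=3)
cv2.imwrite("pics/c6.png",np.hstack([a,b]))
E
```

```text
time: 11.12
position: [547.4, 100.2, 74.0]
ee_rot: [-0.0, 0.999, -0.032, 0.001]
ft_force: [-3.2, -0.9, 5.5]
gripper_width: 28.5
grasp_force: 51.2
[547.4 100.2  74. ] [-3.2 -0.9  5.5]
s pot_mid [(0.87, [593.9, 442.5, 53.8]), (0.77, [466.6, 303.8, 50.3]), (0.74, [546.2, 100.3, 66.4])]
s plug_face [(0.61, [583.3, 88.8, 49.5])]
s jaw_foot [(0.52, [588.0, 89.6, 50.9]), (0.18, [543.5, 99.9, 29.3])]
w pot_mid [(0.9, [545.8, 100.0, 66.6]), (0.57, [467.7, 310.0, 48.2])]
w plug_face [(0.56, [584.7, 90.8, 52.7])]
w jaw_foot [(0.73, [588.6, 88.0, 58.9])]
```

View pics/c6.png

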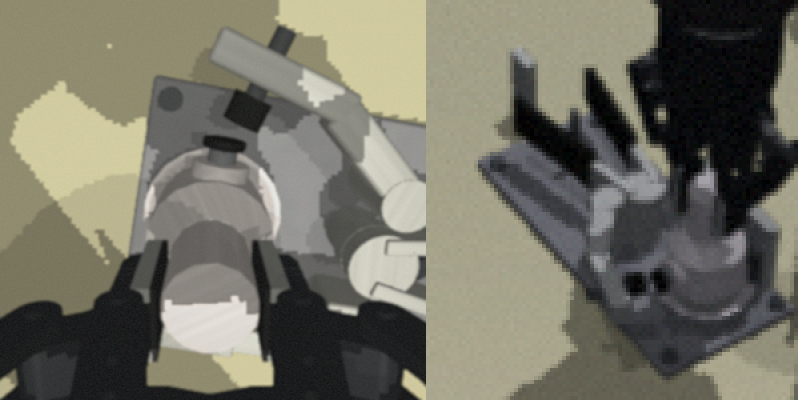

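The pot is in the cup with the plug facing the jaw foot (plug at crop (225,145), foot at (247,110)). A small side force shows it resting about 2 mm toward +x. I'll ease it over and down, then let go.

```bash
python3 -m crank '[{"jaw":0,"translation":[-2,0,1],"yaw":0},{"jaw":0,"translation":[-2.5,0,2],"yaw":0},{"jaw":0,"translation":[-2.5,0,2],"yaw":0}]'
python3 -m crank '[{"jaw":0.5,"translation":[0,0,0],"yaw":0},{"jaw":1,"translation":[0,0,0],"yaw":0},{"jaw":1,"translation":[0,0,0],"yaw":0},{"jaw":1,"translation":[0,0,-40],"yaw":0},{"jaw":1,"translation":[0,0,-90],"yaw":0}]'
python3 -m crank '[{"jaw":1,"translation":[0,0,-10],"yaw":0},{"jaw":1,"translation":[0,0,-10],"yaw":0}]'
python3 look.py w7 pot_mid plug_face jaw_foot grip lever_tab cup; python3 - <<'E'
from h import *
s=vision.grab_frame("scene"); w=cv2.imread("pics/w7.png")
for n in ("pot_mid","plug_face","grip","lever_tab"): print(n,[(round(d["p"],2),np.round(d["location"],1).tolist()) for d in spotter.place_of(n,s)[:3]])
a=cv2.resize(w[60:360,160:640],(480,300),interpolation=3); b=cv2.resize(s["pixels"][130:230,280:373],(279,300),interpolation=3)
cv2.imwrite("pics/c7.png",np.hstack([a,b]))
E
```

```text
time: 11.9
position: [545.9, 100.1, 73.3]
ee_rot: [0.0, 0.999, -0.032, 0.003]
ft_force: [-1.4, -1.6, 8.0]
gripper_width: 28.2
grasp_force: 51.1
time: 12.52
position: [543.3, 100.1, 159.5]
ee_rot: [0.001, 0.999, -0.032, -0.001]
ft_force: [1.2, 0.6, 1.1]
gripper_width: 85.4
grasp_force: 0.0
time: 12.78
position: [544.3, 100.6, 170.1]
ee_rot: [-0.0, 0.999, -0.032, 0.0]
ft_force: [0.2, 0.2, 0.2]
gripper_width: 85.4
grasp_force: 0.0
[544.3 100.6 170.1] [[0.998, -0.064, 0.001], [-0.064, -0.998, 0.001], [0.001, -0.001, -1.0]] 12.775 85.37929704673951
pot_mid [(0.83, [466.5, 309.0, 49.6], [98.0, 284.0]), (0.66, [544.3, 98.2, 64.5], [320.0, 192.0])]
plug_face [(0.73, [584.6, 89.0, 53.1], [328.0, 140.0])]
jaw_foot [(0.6, [588.3, 88.9, 57.4], [328.0, 136.0])]
grip [(0.77, [503.6, -67.3, 56.5], [515.0, 223.0])]
lever_tab [(0.7, [484.1, -132.9, 40.4], [575.0, 233.0])]
cup []
pot_mid [(0.87, [464.7, 308.7, 51.9]), (0.67, [543.5, 97.3, 66.9])]
plug_face [(0.55, [580.0, 87.5, 46.4])]
grip [(0.62, [502.7, -66.5, 49.3])]
lever_tab [(0.66, [485.1, -127.0, 32.5])]
```

View pics/c7.png

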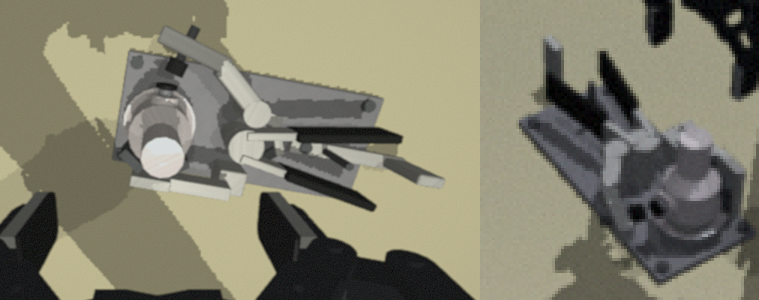

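The pot stands seated in the cup with its plug facing the foot. The pliers fit gives y=(0.25,0.968), grip (501,−66) and lever tab (484,−130). Next I'll go over the grip and turn the hand.

```bash
python3 -m crank '[{"jaw":1,"translation":[-6,33,0],"yaw":-10},{"jaw":1,"translation":[-13,70,0],"yaw":-20},{"jaw":1,"translation":[-20,105,0],"yaw":-30},{"jaw":1,"translation":[-26,135,0],"yaw":-40},{"jaw":1,"translation":[-32,165,0],"yaw":-50}]' 40
python3 -m crank '[{"jaw":1,"translation":[0,0,0],"yaw":-10},{"jaw":1,"translation":[0,0,0],"yaw":-20},{"jaw":1,"translation":[0,0,0],"yaw":-29},{"jaw":1,"translation":[0,0,0],"yaw":-29},{"jaw":1,"translation":[0,0,0],"yaw":-29}]'
python3 look.py w8 grip lever_tab; python3 - <<'E'
from h import *
P=pose(); 
for X in ((500.9,-65.6),(484.1,-130.4)): print(P[1].T@(np.array([*X,50])-P[0]))
print(np.degrees(np.arctan2(P[1][1,0],P[1][0,0])),P[2]["joint_pos"].round(2))
E
```

```text
time: 14.0
position: [501.2, -63.2, 170.0]
ee_rot: [0.0, 0.918, 0.396, 0.0]
ft_force: [0.2, 0.4, 0.4]
gripper_width: 85.5
grasp_force: 0.0
time: 14.62
position: [501.5, -62.2, 169.9]
ee_rot: [0.0, 0.793, 0.61, 0.0]
ft_force: [-0.0, -0.4, -0.8]
gripper_width: 85.6
grasp_force: 0.0
[501.5 -62.2 169.9] [[0.257, 0.967, 0.0], [0.967, -0.257, -0.0], [-0.0, 0.0, -1.0]] 14.625 85.61579512133811
grip [(0.97, [504.0, -65.4, 51.7], [322.0, 191.0])]
lever_tab []
[ -3.45225014   0.29349882 119.83135837]
[-70.39399719   0.58067381 119.83704942]
75.21975187052543 [ 0.28 -0.22 -0.24  0.   -1.55  2.61]
```

```bash
python3 -m crank '[{"jaw":1,"translation":[0,1,40],"yaw":0},{"jaw":1,"translation":[0,1,80],"yaw":0},{"jaw":1,"translation":[0,1,110],"yaw":0},{"jaw":1,"translation":[0,1,130],"yaw":0},{"jaw":1,"translation":[0,1,142],"yaw":0}]' 40
python3 -m crank '[{"jaw":1,"translation":[0,0,0],"yaw":0},{"jaw":0.5,"translation":[0,0,0],"yaw":0},{"jaw":0.3,"translation":[0,0,0],"yaw":0},{"jaw":0.2,"translation":[0,0,0],"yaw":0},{"jaw":0.1,"translation":[0,0,0],"yaw":0}]' 40
python3 -m crank '[{"jaw":0.1,"translation":[0,0,0],"yaw":0},{"jaw":0.1,"translation":[0,0,0],"yaw":0},{"jaw":0.1,"translation":[0,0,0],"yaw":0},{"jaw":0.1,"translation":[0,0,0],"yaw":0}]' 40
```

```text
time: 15.4
position: [502.0, -62.6, 26.7]
ee_rot: [-0.0, 0.792, 0.611, -0.001]
ft_force: [0.3, 0.4, 0.1]
gripper_width: 85.3
grasp_force: 0.0
time: 16.02
position: [502.7, -62.9, 29.9]
ee_rot: [0.001, 0.792, 0.611, 0.0]
ft_force: [-6.1, 0.4, 10.4]
gripper_width: 25.6
grasp_force: 40.0
time: 16.52
position: [502.7, -62.8, 29.9]
ee_rot: [0.001, 0.792, 0.611, 0.0]
ft_force: [-6.8, -0.1, 9.7]
gripper_width: 25.4
grasp_force: 40.0
```

```bash
python3 -m crank '[{"jaw":0.1,"translation":[0,0,0],"yaw":0},{"jaw":0.1,"translation":[0,0,0],"yaw":0},{"jaw":0.1,"translation":[0,0,0],"yaw":0}]' 70
python3 -m crank '[{"jaw":0.6,"translation":[0,0,0],"yaw":0},{"jaw":1,"translation":[0,0,0],"yaw":0},{"jaw":1,"translation":[0,0,0],"yaw":0},{"jaw":1,"translation":[0,0,-50],"yaw":0},{"jaw":1,"translation":[0,0,-110],"yaw":0}]' 40
python3 -m crank '[{"jaw":1,"translation":[-20,0,-30],"yaw":0},{"jaw":1,"translation":[-40,0,-30],"yaw":0},{"jaw":1,"translation":[-60,0,-30],"yaw":0},{"jaw":1,"translation":[-60,0,-30],"yaw":0}]'
python3 look.py w9 lever_tab grip plug_face jaw_foot pot_mid; python3 - <<'E'
from h import *
s=vision.grab_frame("scene"); w=cv2.imread("pics/w9.png")
for n in ("pot_mid","plug_face","jaw_foot","lever_tab"): print(n,[(round(d["p"],2),np.round(d["location"],1).tolist()) for d in spotter.place_of(n,s)[:3]])
b=cv2.resize(s["pixels"][130:230,280:373],(372,400),interpolation=3); a=cv2.resize(w[0:400,120:520],(400,400))
cv2.imwrite("pics/c9.png",np.hstack([a,b]))
E
```

```text
time: 16.9
position: [502.7, -62.9, 30.1]
ee_rot: [0.001, 0.791, 0.611, -0.0]
ft_force: [-7.3, 0.5, 11.1]
gripper_width: 23.3
grasp_force: 70.9
time: 17.52
position: [501.6, -62.6, 137.9]
ee_rot: [-0.001, 0.792, 0.611, -0.001]
ft_force: [1.0, 1.0, 1.1]
gripper_width: 85.1
grasp_force: 0.0
time: 18.02
position: [487.1, -121.3, 167.8]
ee_rot: [0.0, 0.792, 0.61, -0.0]
ft_force: [0.5, -0.0, -0.1]
gripper_width: 85.7
grasp_force: 0.0
[ 487.1 -121.3  167.8] [[0.255, 0.967, 0.0], [0.967, -0.255, -0.0], [-0.0, 0.0, -1.0]] 18.025 85.69968798499589
lever_tab [(0.66, [483.2, -133.6, 38.3], [317.0, 200.0])]
grip [(0.92, [503.3, -67.6, 48.5], [320.0, 121.0])]
plug_face []
jaw_foot []
pot_mid []
pot_mid [(0.93, [589.0, 443.1, 50.8]), (0.89, [541.2, 98.6, 68.3]), (0.86, [464.6, 306.8, 52.4])]
plug_face []
jaw_foot [(0.56, [571.8, 91.4, 55.1])]
lever_tab [(0.71, [484.2, -127.6, 36.6])]
```

View pics/c9.png

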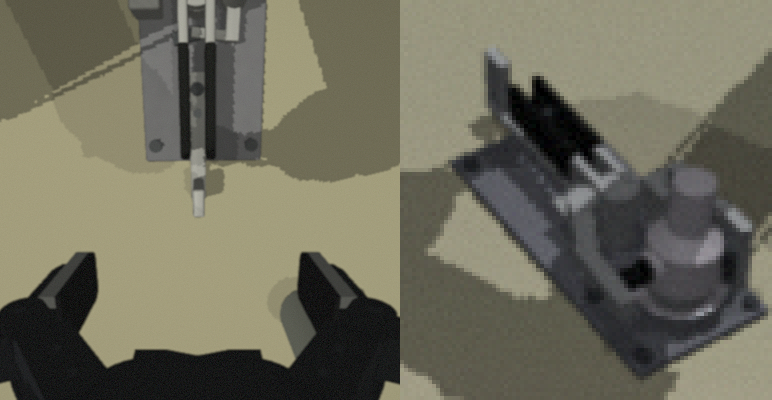

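The wrist picture shows the paddles drawn together and the tab on the centre line at (318,195). The scene shows the foot hard on the plug at crop (635,272) and the pot upright, so the clamp has held alone. Now for the lever.

```bash
python3 -m crank '[{"jaw":0.5,"translation":[-9.5,0,30],"yaw":0},{"jaw":0.5,"translation":[-9.5,0,70],"yaw":0},{"jaw":0.5,"translation":[-9.5,0,110],"yaw":0},{"jaw":0.5,"translation":[-9.5,0,135],"yaw":0},{"jaw":0.5,"translation":[-9.5,0,143],"yaw":0}]'
python3 -m crank '[{"jaw":0.3,"translation":[0,0,0],"yaw":0},{"jaw":0.3,"translation":[0,0,0],"yaw":0},{"jaw":0.3,"translation":[0,6,0],"yaw":0},{"jaw":0.3,"translation":[0,12,0],"yaw":0},{"jaw":0.3,"translation":[1,18,0],"yaw":0}]'
```

```text
time: 19.2
position: [483.8, -129.8, 23.2]
ee_rot: [-0.001, 0.792, 0.611, -0.001]
ft_force: [1.0, 0.1, -0.1]
gripper_width: 42.9
grasp_force: 0.0
time: 19.82
position: [503.1, -133.5, 25.0]
ee_rot: [0.0, 0.792, 0.611, 0.0]
ft_force: [-0.1, -0.1, 0.6]
gripper_width: 25.4
grasp_force: 0.2
```

```bash
python3 -m crank '[{"jaw":0.3,"translation":[1,6,0],"yaw":0},{"jaw":0.3,"translation":[2,12,0],"yaw":0},{"jaw":0.3,"translation":[4,18,0],"yaw":0}]'
python3 -m crank '[{"jaw":0.3,"translation":[1,5,0],"yaw":0},{"jaw":0.3,"translation":[2,10,0],"yaw":0},{"jaw":0.3,"translation":[2,10,0],"yaw":0}]'
python3 - <<'E'
from h import *
s=vision.grab_frame("scene"); w=vision.grab_frame("wrist")
for nm,pic in (("s",s),("w",w)):
  for n in ("lever_tab","jaw_foot","grip"): print(nm,n,[(round(d["p"],2),np.round(d["location"],1).tolist()) for d in spotter.place_of(n,pic)[:2]])
E
```

```text
time: 20.2
position: [521.6, -134.0, 24.7]
ee_rot: [0.0, 0.792, 0.611, 0.0]
ft_force: [-1.3, -0.3, 0.2]
gripper_width: 25.4
grasp_force: 0.3
time: 20.58
position: [531.3, -134.6, 24.7]
ee_rot: [0.0, 0.792, 0.611, -0.0]
ft_force: [-0.8, 0.9, 0.3]
gripper_width: 25.4
grasp_force: 0.4
s lever_tab [(0.73, [542.1, 100.3, 30.5]), (0.72, [531.4, -129.1, 32.6])]
s jaw_foot [(0.59, [585.7, 86.9, 52.7])]
s grip [(0.78, [503.4, -65.4, 50.8]), (0.52, [529.6, -129.7, 33.0])]
w lever_tab [(0.72, [524.8, -131.9, 38.6])]
w jaw_foot [(0.66, [524.7, -134.7, 38.8])]
w grip [(0.68, [499.5, -66.5, 50.7])]
```

The jaw foot is back at (586,87), so the handles have sprung open. I'll ease the lever back to centre and withdraw.

```bash
python3 -m crank '[{"jaw":0.3,"translation":[-2,-12,0],"yaw":0},{"jaw":0.3,"translation":[-5,-24,0],"yaw":0},{"jaw":0.3,"translation":[-7,-36,0],"yaw":0},{"jaw":0.3,"translation":[-8,-46,0],"yaw":0},{"jaw":0.4,"translation":[-8,-46,0],"yaw":0}]'
python3 -m crank '[{"jaw":0.5,"translation":[0,0,0],"yaw":0},{"jaw":0.5,"translation":[0,0,-30],"yaw":0},{"jaw":0.5,"translation":[0,0,-80],"yaw":0},{"jaw":0.5,"translation":[0,0,-140],"yaw":0},{"jaw":0.5,"translation":[0,0,-140],"yaw":0}]'
python3 - <<'E'
from h import *
print(pose()[0])
for nm in ("scene","top"):
  pic=vision.grab_frame(nm)
  for n in ("pot_mid","plug_face","jaw_foot","lever_tab","grip","wash_bottle","tip_box","beaker"): print(nm,n,[(round(d["p"],2),np.round(d["location"],1).tolist()) for d in spotter.place_of(n,pic)[:3]])
  if nm=="scene": cv2.imwrite("pics/c10.png",cv2.resize(pic["pixels"][130:230,280:373],(558,600),interpolation=3))
E
```

```text
time: 21.6
position: [484.2, -130.5, 25.2]
ee_rot: [0.0, 0.792, 0.611, 0.0]
ft_force: [0.6, 0.8, 0.9]
gripper_width: 34.3
grasp_force: 0.0
time: 22.22
position: [487.4, -131.2, 170.8]
ee_rot: [0.003, 0.792, 0.611, 0.004]
ft_force: [-0.3, 0.8, -0.4]
gripper_width: 42.9
grasp_force: 0.0
[ 487.38972458 -131.17203101  170.76723621]
scene pot_mid [(0.75, [593.4, 440.7, 53.9]), (0.69, [539.9, 99.4, 64.4]), (0.62, [464.8, 309.2, 53.8])]
scene plug_face [(0.45, [575.6, 91.4, 52.0])]
scene jaw_foot [(0.73, [525.7, 25.6, -2.9]), (0.67, [576.0, 88.6, 53.9]), (0.46, [586.8, 84.2, 55.4])]
scene lever_tab [(0.55, [485.5, -133.1, 32.4])]
scene grip [(0.59, [502.4, -70.0, 47.6])]
scene wash_bottle [(0.72, [564.0, -299.4, -4.0])]
scene tip_box [(0.84, [779.3, -117.6, 7.3])]
scene beaker [(0.93, [750.6, 218.8, -3.7])]
top pot_mid [(0.79, [462.5, 309.9, 52.0]), (0.65, [595.9, 441.2, 50.9]), (0.58, [537.1, 99.6, 65.9])]
top plug_face []
top jaw_foot [(0.48, [589.7, 85.2, 52.1])]
top lever_tab [(0.71, [782.4, -110.0, -4.1])]
top grip []
top wash_bottle []
top tip_box [(0.85, [782.4, -111.4, -6.5])]
top beaker [(0.69, [745.1, 216.7, 0.1])]
```

View pics/c10.png

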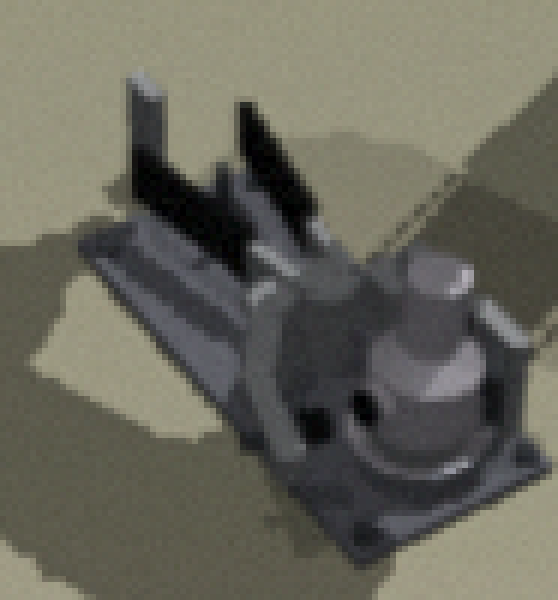

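The last picture shows the handles spread, the foot at (318,425) clear of the plug at (363,407), which is now seated flush, and the pot standing upright in the cup. The bystanders haven't moved, so I'm handing in.

```bash
python3 -c "
from station import job
print(job.sign_off())"
```

```text
the job is handed in; nothing more can be done
None
```

The job is handed in: the pot stands upright in the cup with its plug pushed home and the pliers open. The clamp locked, held alone for about a second and was released by the lever. The first grasp slipped off the pot's neck and tipped the pot briefly, but it righted itself and the second grasp held. No verdict came back.

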